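# Clamp the electronics modules into the test fixture

### The job

Clear the test fixture for loading: lay the retaining bar aside on the grey foam pad and draw the orange-tabbed carriage fully back. Then seat every module from the pink pad flat in a pocket of its own (any pocket), lay the bar back across the two yellow supports, centred and down in its seats, and only then push the carriage home until its detent snaps in. Leave the other things on the bench where they are; a module may get knocked aside during the work, and must then be put right.

Things in the scene. Friction and masses are not known exactly. Their poses are not given: they have to be found in the camera images.
- fixture: Black test fixture plate, 215 (x) x 272 (y) x 12 mm, fixed for the run. Its origin is on the bench below the middle of the row of four pockets; the plate runs from x=-159 to x=+56 and y=-136 to +136 mm in its own frame. +x points from the carriage towards the pockets (roughly away from the robot), z up. Everything on it keeps to these axes.
- bay1 (a point): Centre of the floor of pocket 1 (of four, in a row along the fixture's y, 52 mm apart; floor 12 mm above the bench), axes as the fixture. A pocket is 56 (x) x 46 (y) mm, with grey walls 6 mm high and 6 mm thick.
- bay2 (a point): Centre of the floor of pocket 2 (of four, in a row along the fixture's y, 52 mm apart; floor 12 mm above the bench), axes as the fixture. A pocket is 56 (x) x 46 (y) mm, with grey walls 6 mm high and 6 mm thick.
- bay3 (a point): Centre of the floor of pocket 3 (of four, in a row along the fixture's y, 52 mm apart; floor 12 mm above the bench), axes as the fixture. A pocket is 56 (x) x 46 (y) mm, with grey walls 6 mm high and 6 mm thick.
- bay4 (a point): Centre of the floor of pocket 4 (of four, in a row along the fixture's y, 52 mm apart; floor 12 mm above the bench), axes as the fixture. A pocket is 56 (x) x 46 (y) mm, with grey walls 6 mm high and 6 mm thick.
- bar_seat (a point): Point midway between the two yellow bar supports, 45 mm above the bench, at the height of their seats; axes as the fixture. The supports stand at y=+-122 mm beyond the ends of the row of pockets; each seat is 20 mm long (y), 26 mm wide (x) between two cheeks 6 mm thick that rise 12 mm above the seat. Seated modules stay 3 mm lower than the seats.
- carriage (a joint): Slide of the white contact carriage on the fixture, m: 0 = fully back (towards the robot), 0.065 = fully home against its stop (+x of the fixture), where a spring detent holds it. It moves with about 1 N of friction; from about 0.051 the detent resists with about 7 N, past 0.061 it snaps home by itself. It stays wherever it is left short of that.
- carriage_edge (a point): Middle of the front edge of the carriage's white head plate, 57 mm above the bench (plate 196 mm wide in y, underside 47 mm up); it is at fixture x=-68 mm with the carriage back and -3 mm when home, over the near part of the pockets. Behind the plate (to -x) the carriage's body block, 42 x 120 mm, has the same top height.
- carriage_tab (a point): Point in the orange upright tab on the carriage (12 mm thick in x, 60 mm wide in y, standing from 57 to 89 mm above the bench), on its middle, 79 mm above the bench; it moves with the carriage; axes as the fixture. Pinch it from above along x to move the carriage.
- bar: Aluminium retaining bar, 280 mm long (its y) x 18 mm wide (x) x 10 mm, 220 g, with a red upright grip block on the middle of its top: 14 mm (x) x 50 mm (y), 30 mm high (10 to 40 mm above the underside). Origin at the middle of its underside, z up. The same either way round. It starts laid across the supports.
- bar_pad: Dark grey foam pad, 320 (its x) x 90 (y) x 4 mm, fixed; origin under its centre. It may be to the left or the right of the fixture.
- module_pad: Pink foam pad, 215 (its x) x 165 (y) x 4 mm, fixed; origin under its centre; the modules start on it.
- module1: Aluminium electronics module, a box 50 (its x) x 40 (y) x 30 mm, about 120 g, with a green band and a black connector on top. Origin at the centre of its underside, z up. All are alike and the same either way round; two to four of them are present.
- module2: Aluminium electronics module, a box 50 (its x) x 40 (y) x 30 mm, about 120 g, with a green band and a black connector on top. Origin at the centre of its underside, z up. All are alike and the same either way round; two to four of them are present.
- module3: Aluminium electronics module, a box 50 (its x) x 40 (y) x 30 mm, about 120 g, with a green band and a black connector on top. Origin at the centre of its underside, z up. All are alike and the same either way round; two to four of them are present.
- module4: Aluminium electronics module, a box 50 (its x) x 40 (y) x 30 mm, about 120 g, with a green band and a black connector on top. Origin at the centre of its underside, z up. All are alike and the same either way round; two to four of them are present.
- bottle: White bottle with red cap, 60 mm across, 160 mm tall; not part of the job. Origin under its centre.
- driver: Screwdriver lying on the bench behind the fixture; not part of the job.
- tape: Yellow ring of tape, 72 mm across; not part of the job.
- screwcup: Small blue bowl, 60 mm across; not part of the job.
- jar: Amber jar, 44 mm across, 50 mm tall; not part of the job.
- partsbox: Black box 75 x 55 x 28 mm; not part of the job.

How it is judged:
By the outcome, as a careful person would: the job done as asked, in the order asked, and still so for the second after the job is handed in, with the robot touching nothing.
Of module1, module2, module3, module4 only 2 to 4 are there at a start; the rules pass over those that are not, and their reading is None.
At some moment in a run one of module1, module2, module3, module4 may be knocked a few centimetres aside while the robot is not near it.
It also fails if it takes over 210 s, if anything falls off the work surface, if the arm or the gripper's body presses on something with over 40 N, if the wrist force passes 120 N, or if a joint passes its speed limit or range.

### The arm

A 6-joint arm with a two-finger parallel gripper is mounted at the origin on the work surface. World frame = base frame: x ahead of the robot, y to its left, z up, the work surface at z = 0. Lengths are in m, angles in rad, forces in N, time in s.
With the tool pointing down it reaches from about 0.35 to 0.925 m from the base axis. Payload 6.4 kg.
Tool frame: the origin (TCP) lies at the very end of the fingers, on their centre line; the grasp point (between the pads) lies manip.grip_depth behind it (manip.grip_depth is the distance from the TCP to the grasp point, in m); z points along the fingers, y is the line along which they close (so a half turn about z gives the same grasp; the last joint's range is limited). The gripper opens to 85 mm and grips with 20 to 120 N. Pads are 22 mm wide; open, the fingers measure 114 mm over their backs; the gripper's body (76 mm by 85 mm) begins 54 mm behind the grasp point. The pads swing forward as they close: fully open they stand 13 mm farther back than shut.
Start: joints at [0.943, 0.245, 1.558, -0, 1.339, -0.174], TCP at [0.285, 0.584, 0.231] pointing down, gripper open.
Joint ranges: [-3.13, 3.13], [-1.02, 2.26], [0.13, 2.54], [-0.95, 4.09], [0.21, 2.88], [-2.74, 2.74]. Speed limits (rad/s): [2.57, 2.57, 3.14, 3.14, 3.14, 3.14].

### API

Orientations are given as a rotation vector (axis times angle).
In Python, from station import manip, viewer gives the robot as it stands.
- The arm moves only by the shell command python3 -m crank 'ROWS' [FORCE]. ROWS is a JSON object of lists of equal length, an entry for each row: "dp": the shift along the tool's x, y, z in mm, a list of three; "roll": the turn about the tool's z in units of 8 degrees (1.0 is 8 degrees); "hand": the opening, from 0 (shut) to 1 (fully open). In form: {"dp": [[tx, ty, tz], ...], "roll": [roll, ...], "hand": [hand, ...]}. A call has 1 to 8 rows; each row shifts and turns the commanded pose from where the row before left it, along the tool's axes as they then stand; what a row does not reach is not made up. A row lasts 1/8 s, in which the tool goes at most 62.5 mm and 10.7 degrees, less where a joint would pass 70% of its speed; a pose out of reach is approached as far as the arm can. A call is refused whole if a number of a shift passes 62.5 or a number of a turn 1, either way. A call with a gripper value outside its range is refused whole. The fingers move at their own pace and stop on an object; FORCE is the grip in N (left out, the last holds). Time passes only in rows, so rows that do not move let the fingers close. It gives the time, the measured TCP pose, the force, the opening and the grip force at its end, in the units of the state.
- manip.get_state(): the state, without advancing time (a new reading comes with each control period).
- viewer.grab_frame(name): name is "scene" or "top" or "wrist"; returns a dict with "img" (420x560x3 uint8, blue, green, red), "intrinsics" (3x3 intrinsics, pixels), "k1" (the pictures are not rectified: a ray, as slopes to the right and down, at radius r is drawn at 1 + k1 r^2 times it, then the intrinsics apply), "pose" (4x4, takes a point from camera to world coordinates). Camera axes: x right, y up, looking along -z (the intrinsics and any distortion apply to the point x, -y, -z); pixel columns grow to the right and rows downward; lengths in m; the calibration is good to about 2 mm. A picture is of the moment at which its call begins. There is no depth.
- manip.close_job(): hands the job in; it is judged then, once.
The state is a dict: "clock": time; "q": joint angles; "joint_vel": joint speeds; "tau": joint torques, N m; "position": TCP position; "orientation": TCP orientation; "ft_force": force on the tool from outside, world axes, zero at the start; "moment": the same for the moment, N m; "gripper_width": finger opening in m; "finger_force": force on a finger pad.
Only numpy, scipy, OpenCV 4.12 (cv2) and the standard library are available. Lean on these libraries where they do the work, as an engineer would, in place of code of your own. Each camera call takes 0.05 s, during which the arm holds its last target. There are 200 camera calls.

## Working session

There is one attempt and no reset: what is moved stays moved. The work goes in short steps, Python scripts to look and compute and a shell command to move; the robot and the scene stay as the last step left them, time stands still between calls to the robot, and variables do not carry over. Pictures are saved under pics/ and viewed, at most 14 in all, crops included, and the job is handed in when it is done.

```bash
ls; mkdir -p pics; python3 - <<'E'
from station import manip, viewer
import cv2
print(manip.grip_depth, manip.get_state())
for n in ("scene","top"):
    f=viewer.grab_frame(n); cv2.imwrite(f"pics/{n}0.png",f["img"]); print(n,f["intrinsics"],f["k1"],f["pose"])
E
```

```text
pics
0.0187 {'clock': 0.0, 'q': array([ 9.42867901e-01,  2.45820071e-01,  1.55905280e+00,  1.55457747e-05,
        1.33871261e+00, -1.74072828e-01]), 'joint_vel': array([-0.00112365,  0.00130011,  0.00043567, -0.00043345, -0.00080182,
        0.00045906]), 'tau': array([ 1.17786400e-03, -4.29504991e+01, -3.26129401e+01, -1.06867021e-04,
        5.19532754e-03,  1.23973578e-05]), 'position': array([0.2846131 , 0.58373389, 0.23015565]), 'orientation': array([-7.06638760e-01, -3.06027505e+00,  2.87200026e-03]), 'ft_force': array([-0.39563973,  0.20784011, -0.05720521]), 'moment': array([ 0.00919495, -0.04301664, -0.03596434]), 'finger_force': 0.0, 'gripper_width': 0.08544961479565602}
scene [[383.38278132   0.         283.67288872]
 [  0.         383.38278132 207.93617134]
 [  0.           0.           1.        ]] -0.10889127315671931 [[-8.32182751e-01 -3.46410438e-01  4.32979997e-01  1.16996169e+00]
 [ 5.54501274e-01 -5.19244881e-01  6.50317684e-01  8.12407240e-01]
 [-4.54187251e-04  7.81271119e-01  6.24191663e-01  8.53618964e-01]
 [ 0.00000000e+00  0.00000000e+00  0.00000000e+00  1.00000000e+00]]
top [[433.99853134   0.         281.65255509]
 [  0.         433.99853134 219.05435956]
 [  0.           0.           1.        ]] -0.05728614145806773 [[-0.13776608  0.96468455 -0.22450884  0.31129287]
 [-0.99045251 -0.13530734  0.02637698  0.02192068]
 [-0.00493223  0.2259992   0.974115    1.39663702]
 [ 0.          0.          0.          1.        ]]
```

View pics/top0.png

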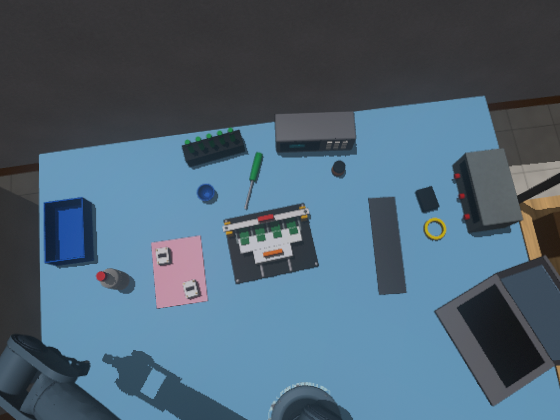

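View pics/scene0.png

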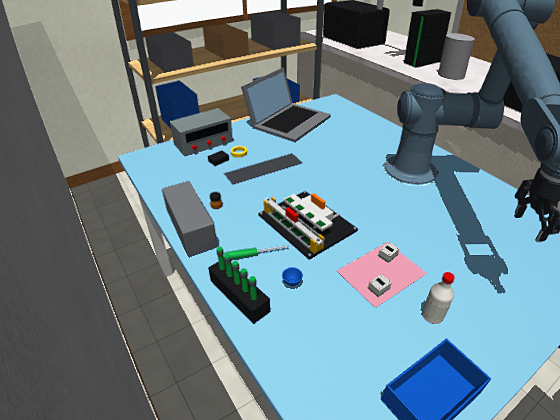

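Top view: two modules on the pink pad at about (163,257) and (191,289). The fixture is around (271,243), with the bar's red grip at (266,217) and the orange tab at (273,253). The grey pad is at (387,245). The scene view agrees.

```bash
cat > h.py <<'E'
import numpy as np, cv2
from station import manip, viewer
from scipy.spatial.transform import Rotation as R
def grab(n, save=None):
    f=viewer.grab_frame(n)
    if save: cv2.imwrite(f"pics/{save}.png",f["img"])
    return f
def ray(f,uv):
    K=f["intrinsics"]; D=np.array([f["k1"],0,0,0,0.])
    n=cv2.undistortPoints(np.array(uv,float).reshape(-1,1,2),K,D).reshape(-1,2)
    d=np.c_[n[:,0],-n[:,1],-np.ones(len(n))]@f["pose"][:3,:3].T
    return f["pose"][:3,3],d
def onz(f,uv,z):
    o,d=ray(f,uv); return (o+d*((z-o[2])/d[:,2:]))[:,:2]
def proj(f,P):
    T=np.linalg.inv(f["pose"]); c=np.atleast_2d(P)@T[:3,:3].T+T[:3,3]
    c=c*[1,-1,-1]
    return cv2.projectPoints(c.reshape(-1,1,3),np.zeros(3),np.zeros(3),f["intrinsics"],np.array([f["k1"],0,0,0,0.]))[0].reshape(-1,2)
def tri(fs,uvs):
    A=np.zeros((3,3));b=np.zeros(3)
    for f,uv in zip(fs,uvs):
        o,d=ray(f,[uv]);d=d[0]/np.linalg.norm(d);M=np.eye(3)-np.outer(d,d);A+=M;b+=M@o
    return np.linalg.solve(A,b)
def blobs(f,lo,hi,amin=10):
    """HSV blobs -> list of (area, centroid, minAreaRect box, contour)"""
    m=cv2.inRange(cv2.cvtColor(f["img"],cv2.COLOR_BGR2HSV),np.array(lo),np.array(hi))
    cs,_=cv2.findContours(m,cv2.RETR_EXTERNAL,cv2.CHAIN_APPROX_NONE); out=[]
    for c in cs:
        one=cv2.drawContours(np.zeros_like(m),[c],-1,255,-1); a=cv2.moments(cv2.bitwise_and(one,m),True)
        if a["m00"]>=amin: out.append((a["m00"],np.array([a["m10"],a["m01"]])/a["m00"],cv2.boxPoints(cv2.minAreaRect(c)),c))
    return sorted(out,key=lambda t:-t[0])
def axes(box,f,z):
    """long-axis yaw, centre, size of an image box cast on plane z"""
    p=onz(f,box,z).astype(np.float32); (c,s,a)=cv2.minAreaRect((p*1000))
    if s[0]<s[1]: a+=90; s=s[::-1]
    return np.array(c)/1000,((a+90)%180)-90,s
def togo(p,yaw):
    """target TCP xyz and tool-y line yaw(deg, world) -> tool-frame mm and roll units from state"""
    s=manip.get_state(); Rm=R.from_rotvec(s["orientation"]).as_matrix()
    d=Rm.T@(np.array(p)-s["position"])*1000
    cur=np.degrees(np.arctan2(Rm[1,1],Rm[0,1])); dy=((yaw-cur+90)%180)-90
    print("dp now-frame mm",d.round(1),"roll units",round(-dy/8,2),"tooly yaw",round(cur,1), "q6",s["q"][5].round(2))
E
python3 - <<'E'
from h import *
t=grab("top"); s=grab("scene")
for nm,lo,hi in [("pink",(160,60,120),(179,170,255)),("yel",(20,120,120),(32,255,255)),("or",(8,170,120),(18,255,255)),("red",(0,180,100),(5,255,255)),("green",(45,100,40),(85,255,255))]:
    for n,f in (("top",t),("scene",s)):
        print(nm,n,[(int(a),c.round(1).tolist()) for a,c,_,_ in blobs(f,lo,hi,6)[:8]])
b=blobs(t,(160,60,120),(179,170,255),50)[0]; print("pinkpad",axes(b[2],t,.004))
h=cv2.cvtColor(t["img"],cv2.COLOR_BGR2HSV)
for p in [(385,245),(271,275),(163,262),(275,243)]: print(p,h[p[1],p[0]])
for nm,f,(x,y,w,hh) in (("tf",t,(140,185,190,120)),("sf",s,(250,180,180,120))):
    cv2.imwrite(f"pics/{nm}.png",cv2.resize(f["img"][y:y+hh,x:x+w],None,fx=4.2,fy=4.2,interpolation=cv2.INTER_CUBIC))
E
```

```text
pink top [(1365, [168.8, 274.9]), (28, [262.9, 218.4]), (13, [98.0, 277.1]), (9, [268.6, 214.6])]
pink scene [(2389, [380.4, 274.1])]
yel top [(153, [434.8, 228.1]), (17, [228.6, 232.1]), (16, [303.8, 216.1]), (11, [301.4, 207.3]), (10, [227.0, 222.9])]
yel scene [(112, [238.4, 151.1]), (15, [321.0, 236.2]), (11, [312.7, 240.6]), (9, [315.2, 249.4]), (9, [268.7, 210.0]), (9, [265.6, 201.7]), (7, [273.3, 198.3])]
or top [(49, [273.0, 252.1])]
or scene [(98, [318.3, 200.8]), (17, [214.8, 203.4])]
red top []
red scene [(97, [291.6, 213.9]), (91, [448.3, 277.6]), (16, [194.0, 147.0]), (14, [208.9, 142.1]), (14, [222.9, 137.7])]
green top [(191, [255.5, 166.0]), (89, [244.2, 237.2]), (89, [260.1, 233.6]), (89, [292.0, 227.0]), (84, [276.3, 230.9]), (24, [208.5, 135.9]), (23, [229.9, 129.8]), (22, [219.1, 132.9])]
green scene [(597, [236.1, 265.0]), (134, [417.9, 40.7]), (87, [253.0, 292.6]), (36, [252.0, 278.8]), (34, [243.3, 270.6]), (32, [234.7, 263.2]), (29, [219.3, 248.9]), (27, [320.4, 223.0])]
pinkpad (array([0.50626385, 0.35725143]), -1.1992645263671875, (219.64584350585938, 124.04212951660156))
(385, 245) [105  59  78]
(271, 275) [105  64  64]
(163, 262) [126   7 183]
(275, 243) [116  10 195]
```

View pics/tf.png

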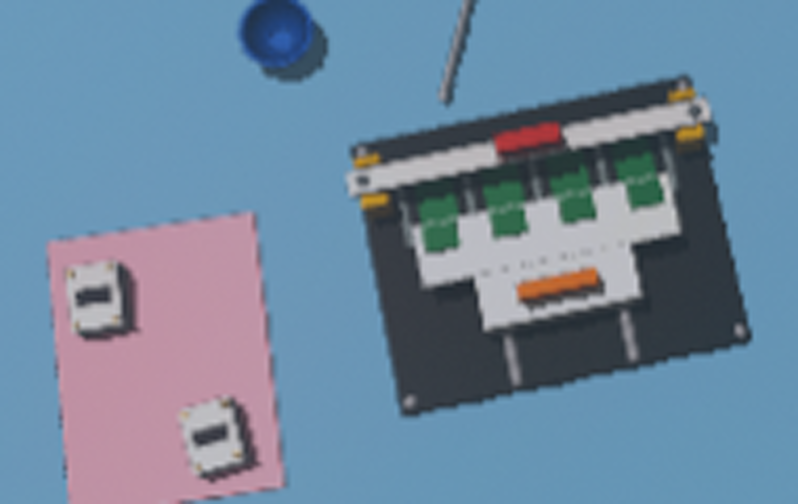

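Two modules on the pad, the carriage part way in (head plate over the pockets), and the bar across the supports. In the crop the cheeks are at (367,160), (374,200), (682,95) and (690,132), and the tab is at (558,285).

```bash
python3 - <<'E'
from h import *
t=grab("top"); w=grab("wrist","w0")
print("wrist pose",w["pose"].round(3).tolist(), w["intrinsics"][0,0], w["k1"])
k=onz(t,[(228.6,232.1),(227,222.9),(303.8,216.1),(301.4,207.3)],.057)
c=k.mean(0); ydir=(k[:2].mean(0)-k[2:].mean(0)); yaw=np.degrees(np.arctan2(ydir[1],ydir[0]))-90
print("seat",c,"yaw",yaw,"span",np.linalg.norm(ydir)); 
# plate corners in full image from the crop
cor=np.array([(352,146),(686,78),(748,340),(403,414)])/4.2+[140,185]
p=onz(t,cor,.012); print("plate corners",p.round(4).tolist())
e=p[0]-p[1]; print("yaw plate",np.degrees(np.arctan2(e[1],e[0]))-90, np.degrees(np.arctan2(*( (p[3]-p[2])[::-1])))-90, np.linalg.norm(e))
print("origin est", p.mean(0)+R.from_euler('z',yaw,degrees=True).as_matrix()[:2,0]*0.0515)
print("tab top",onz(t,[(273,252.1)],.089), "redtop",onz(t,[(265.8,216.9)],.085))
h=cv2.inRange(cv2.cvtColor(t["img"],cv2.COLOR_BGR2HSV),(95,35,50),(115,90,100))
h[:,:350]=0;h[:,412:]=0;h[:190]=0;h[310:]=0
cs=max(cv2.findContours(h,0,2)[0],key=cv2.contourArea); print("grey",axes(cv2.boxPoints(cv2.minAreaRect(cs)),t,.004))
cor=np.array([(48,242),(255,211)])/4.2+[140,185]; print("pink corners",onz(t,cor,.004))
cor=np.array([(94,297),(211,435)])/4.2+[140,185]; print("mods",onz(t,cor,.03))
togo([*c,.3],yaw)
E
```

```text
wrist pose [[0.438, -0.865, -0.245, 0.224], [0.899, 0.421, 0.122, 0.614], [-0.002, -0.273, 0.962, 0.372], [0.0, 0.0, 0.0, 1.0]] 337.90350078176346 -0.021389107076844483
seat [0.62559821 0.03713372] yaw 4.267734656050791 span 0.24223280628637414
plate corners [[0.6544, 0.1726], [0.6725, -0.0937], [0.4618, -0.1098], [0.4424, 0.157]]
yaw plate 3.8779080347750465 4.15869014579566 0.26693685263850325
origin est [0.60911451 0.03537388]
tab top [[0.51415638 0.02677904]] redtop [[0.627239   0.03423347]]
grey (array([ 0.50214743, -0.34494571]), -4.264152526855469, (323.2115478515625, 91.68892669677734))
pink corners [[0.61302875 0.41754267]
 [0.61518555 0.2542704 ]]
mods [[0.56021502 0.37822222]
 [0.44464508 0.29926869]]
dp now-frame mm [-546.  -342.2  -68.9] roll units 7.47 tooly yaw 64.0 q6 -0.17
```

```bash
python3 -m crank '{"dp":[[-35,-22,-5],[-35,-22,-5],[-35,-22,-5],[-35,-22,-5],[-35,-22,-5],[-35,-22,-5],[-35,-22,-5],[-35,-22,-5]],"roll":[0,0,0,0,0,0,0,0],"hand":[1,1,1,1,1,1,1,1]}' 30
python3 -m crank '{"dp":[[-35,-22,-5],[-35,-22,-5],[-35,-22,-5],[-35,-22,-5],[-35,-22,-5],[-35,-22,-5],[-35,-22,-5],[-20,-10,-5]],"roll":[0,0,0,0,0,0,0,0],"hand":[1,1,1,1,1,1,1,1]}'
python3 -m crank '{"dp":[[0,0,0],[0,0,0],[0,0,0],[0,0,0],[0,0,0],[0,0,0],[0,0,0],[0,0,0]],"roll":[0.95,0.95,0.95,0.95,0.95,0.95,0.95,0.8],"hand":[0.5,0.5,0.5,0.5,0.5,0.5,0.5,0.5]}'
python3 - <<'E'
from h import *
togo([.6256,.0365,.3],4.1)
w=grab("wrist","w1"); print(w["pose"].round(3).tolist())
E
```

```text
clock: 1.3
position: [0.46, 0.3021, 0.2715]
orientation: [0.707, 3.061, 0.0]
ft_force: [0.4, -0.2, -0.2]
gripper_width: 0.0855
finger_force: 0.0
clock: 2.3
position: [0.6264, 0.0378, 0.3112]
orientation: [-0.709, -3.06, 0.0]
ft_force: [-0.4, 1.3, 0.9]
gripper_width: 0.0858
finger_force: 0.0
clock: 3.3
position: [0.6257, 0.0397, 0.3112]
orientation: [-2.139, -2.301, 0.0]
ft_force: [0.4, -0.7, -0.0]
gripper_width: 0.0426
finger_force: 0.0
dp now-frame mm [-3.2 -0.3 11.2] roll units 0.01 tooly yaw 4.2 q6 -0.19
[[0.997, -0.071, -0.02, 0.622], [0.074, 0.959, 0.274, 0.108], [-0.001, -0.274, 0.962, 0.452], [0.0, 0.0, 0.0, 1.0]]
```

View pics/w1.png

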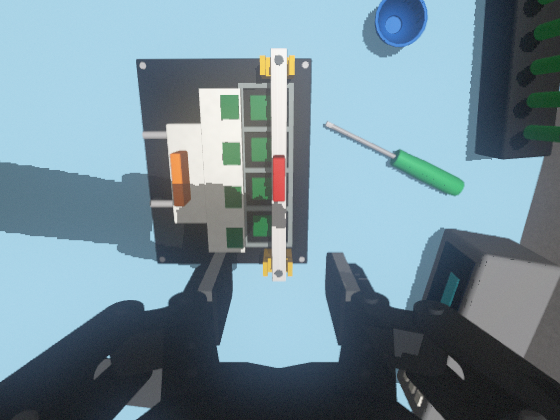

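The wrist view shows the plate corners at about (138,60), (311,59), (308,263) and (158,264), the red grip at (279,178), the tab at (180,178) and the carriage edge at column 242.

```bash
python3 - <<'E'
from h import *
w=grab("wrist")
p=onz(w,[(137.5,59.5),(311.5,59),(308,263.5),(158,264)],.012); print(p.round(4).tolist())
for a,b in ((0,1),(3,2)): e=p[b]-p[a]; print("yaw x",np.degrees(np.arctan2(e[1],e[0])),np.linalg.norm(e))
for a,b in ((3,0),(2,1)): e=p[b]-p[a]; print("yaw y",np.degrees(np.arctan2(e[1],e[0]))-90,np.linalg.norm(e))
yaw=np.radians(4.1); ex=np.array([np.cos(yaw),np.sin(yaw)]); print("origin",p.mean(0)+ex*.0515)
print("bays walls px x at row 165:",onz(w,[(242,165),(292,165)],.018))
y=blobs(w,(18,120,100),(34,255,255),10); print([(int(a),c.round(1).tolist(),onz(w,[c],.057).round(4).tolist()) for a,c,_,_ in y])
r=[b for b in blobs(w,(0,150,80),(6,255,255),20)]; print("red",[(b[0],b[1],axes(b[2],w,.085),onz(w,[b[1]],.08)) for b in r[:2]])
o=blobs(w,(7,150,80),(18,255,255),20); print("or",[(b[0],b[1],axes(b[2],w,.089)) for b in o[:2]])
print("edge",onz(w,[(242,165)],.057))
# bar ends
print("bar ends", onz(w,[(279,49),(279,280)],.055))
togo([.6256,.0365,.062],4.1)
E
```

```text
[[0.4466, 0.1588], [0.6568, 0.1738], [0.6781, -0.0943], [0.4649, -0.1107]]
yaw x 4.083053712795613 0.21078544733527885
yaw x 4.386086978339097 0.21383138773082927
yaw y 3.9021084497935163 0.27004844797519556
yaw y 4.549673084298604 0.2689250859581308
origin [0.61297635 0.03556533]
bays walls px x at row 165: [[0.57924459 0.04022014]
 [0.64356042 0.04482542]]
[(174, [264.2, 65.5], [[0.6024, 0.1568]]), (103, [267.1, 266.3], [[0.6205, -0.0813]]), (101, [290.8, 64.7], [[0.6313, 0.1597]]), (56, [289.5, 268.5], [[0.6494, -0.0823]])]
red [(379.0, array([277.78100264, 182.74406332]), (array([0.62612329, 0.03712985]), -85.88939189910889, (45.924888610839844, 11.220576286315918)), array([[0.62618518, 0.03284656]]))]
or [(282.0, array([176.17021277, 168.67375887]), (array([0.51506189, 0.04170647]), -85.16903877258301, (34.33641815185547, 10.224211692810059)))]
edge [[0.58305838 0.04633032]]
bar ends [[ 0.61733371  0.17485201]
 [ 0.63721409 -0.10058196]]
dp now-frame mm [ -3.2  -0.3 249.2] roll units 0.04 tooly yaw 4.4 q6 -0.19
```

```bash
python3 -m crank '{"dp":[[-2,0,40],[0,0,40],[0,0,40],[0,0,40],[0,0,40],[0,0,30],[0,0,15],[0,0,0]],"roll":[0,0,0,0,0,0,0,0],"hand":[0.5,0.5,0.5,0.5,0.5,0.5,0.5,0.5]}' 50
python3 -m crank '{"dp":[[0,0,2],[0,0,0],[0,0,0],[0,0,0],[0,0,0],[0,0,0]],"roll":[0,0,0,0,0,0],"hand":[0.5,0,0,0,0,0]}'
python3 -c "
from h import *
togo([.502,-.345,.2],-94.3)"
```

```text
clock: 4.4
position: [0.6254, 0.0378, 0.0656]
orientation: [-2.133, -2.305, 0.002]
ft_force: [0.4, -0.4, 0.5]
gripper_width: 0.0426
finger_force: 0.0
clock: 5.15
position: [0.6266, 0.0376, 0.0655]
orientation: [2.134, 2.304, 0.001]
ft_force: [-1.5, -0.0, 6.2]
gripper_width: 0.0127
finger_force: 50.3
dp now-frame mm [-372.  -153.4 -134.6] roll units -10.16 tooly yaw 4.4 q6 -0.2
```

```bash
python3 -m crank '{"dp":[[0,0,-10],[0,0,-15],[0,0,-25],[0,0,-30],[0,0,-30],[0,0,-25],[0,0,0]],"roll":[0,0,0,0,0,0,0],"hand":[0,0,0,0,0,0,0]}'
python3 -m crank '{"dp":[[-30,-12,0],[-50,-20,0],[-50,-20,0],[-50,-20,0],[-50,-20,0],[-50,-20,0],[-50,-20,0],[-42,-20,0]],"roll":[0,0,0,0,0,0,0,0],"hand":[0,0,0,0,0,0,0,0]}'
python3 -m crank '{"dp":[[0,0,0],[0,0,0],[0,0,0],[0,0,0],[0,0,0],[0,0,0],[0,0,0],[0,0,0]],"roll":[0.5,0.9,0.9,0.9,0.9,0.9,0.9,0.9],"hand":[0,0,0,0,0,0,0,0]}'
python3 -m crank '{"dp":[[0,0,0],[0,0,0],[0,0,0],[0,0,0],[0,0,0],[0,0,0],[0,0,0],[0,0,0]],"roll":[0.9,0.9,0.9,0.9,0.9,0.7,0.3,0],"hand":[0,0,0,0,0,0,0,0]}'
python3 - <<'E'
from h import *
t=grab("top")
h=cv2.inRange(cv2.cvtColor(t["img"],cv2.COLOR_BGR2HSV),(95,35,50),(115,90,100))
togo([.502,-.345,.0255],-94.3)
grab("scene","s1")
E
```

```text
clock: 6.02
position: [0.6274, 0.0376, 0.2025]
orientation: [2.131, 2.302, 0.005]
ft_force: [0.8, 0.7, -2.9]
gripper_width: 0.0128
finger_force: 49.4
clock: 7.02
position: [0.5014, -0.3461, 0.1976]
orientation: [-2.134, -2.303, -0.0]
ft_force: [0.9, -0.4, -2.8]
gripper_width: 0.0129
finger_force: 49.2
clock: 8.02
position: [0.5021, -0.3441, 0.1974]
orientation: [-2.952, -1.067, 0.002]
ft_force: [0.3, -1.0, -3.0]
gripper_width: 0.0129
finger_force: 49.3
clock: 9.02
position: [0.5023, -0.3442, 0.1978]
orientation: [-3.138, 0.109, 0.003]
ft_force: [-0.7, 0.6, -2.5]
gripper_width: 0.0131
finger_force: 49.3
dp now-frame mm [ -0.    0.9 172.5] roll units 0.04 tooly yaw -94.0 q6 0.85
```

View pics/s1.png

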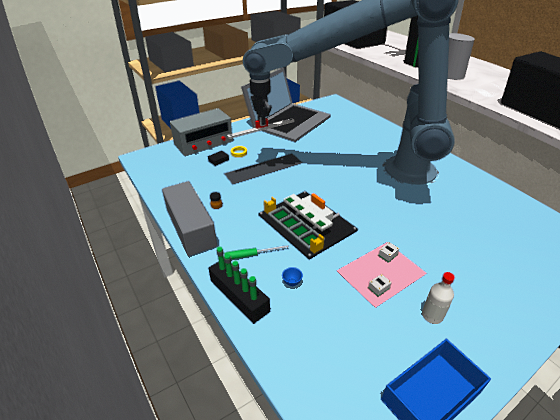

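The bar is held level above the grey pad, seen at (265,130).

```bash
python3 -m crank '{"dp":[[0,0,30],[0,0,40],[0,0,40],[0,0,35],[0,0,20],[0,0,3],[0,0,0]],"roll":[0,0,0,0,0,0,0],"hand":[0,0,0,0,0,0,0]}'
python3 -m crank '{"dp":[[0,0,2],[0,0,2],[0,0,0],[0,0,0]],"roll":[0,0,0,0],"hand":[0,0,0,0]}'
```

```text
clock: 10.0
position: [0.5036, -0.3456, 0.0325]
orientation: [3.138, -0.109, 0.002]
ft_force: [-1.1, -0.3, -3.1]
gripper_width: 0.0126
finger_force: 49.2
clock: 10.5
position: [0.5029, -0.3449, 0.0275]
orientation: [3.139, -0.11, 0.0]
ft_force: [0.9, -0.2, -3.2]
gripper_width: 0.0129
finger_force: 49.2
```

```bash
python3 -m crank '{"dp":[[0,0,1.5],[0,0,1],[0,0,1],[0,0,0]],"roll":[0,0,0,0],"hand":[0,0,0,0]}'
python3 -m crank '{"dp":[[0,0,0],[0,0,0],[0,0,0],[0,0,0]],"roll":[0,0,0,0],"hand":[0.1,0.3,0.4,0.4]}'
python3 -m crank '{"dp":[[0,0,-20],[0,0,-40],[0,0,-40],[0,0,-40],[0,0,-30],[0,0,0]],"roll":[0,0,0,0,0,0],"hand":[0.4,0.4,0.4,0.4,0.4,0.4]}'
python3 - <<'E'
from h import *
t=grab("top"); s=grab("scene")
print([(b[0],b[1],onz(t,[b[1]],.044)) for b in blobs(t,(0,130,80),(6,255,255),10)[:3]])
grab("wrist","w2")
E
```

```text
clock: 11.0
position: [0.5028, -0.3448, 0.0245]
orientation: [-3.139, 0.109, 0.001]
ft_force: [-3.7, 2.3, 5.4]
gripper_width: 0.0129
finger_force: 50.3
clock: 11.5
position: [0.503, -0.345, 0.0238]
orientation: [3.139, -0.11, 0.0]
ft_force: [-0.1, 0.3, -0.4]
gripper_width: 0.0343
finger_force: 0.0
clock: 12.25
position: [0.5044, -0.3463, 0.1985]
orientation: [3.134, -0.109, 0.009]
ft_force: [0.5, -0.3, 0.4]
gripper_width: 0.0342
finger_force: 0.0
[]
```

View pics/w2.png

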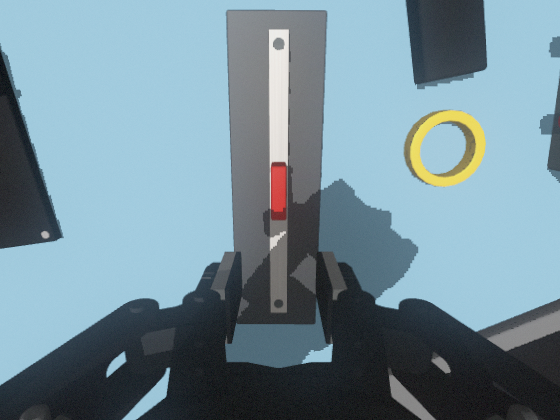

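The bar lies in the middle of the grey pad, with its red grip at (279,190). Next is the tab.

```bash
python3 -m crank '{"dp":[[0,0,0],[0,0,0],[0,0,0],[0,0,0],[0,0,0],[0,0,0],[0,0,0],[0,0,0]],"roll":[-0.9,-0.95,-0.95,-0.95,-0.95,-0.95,-0.95,-0.95],"hand":[0.45,0.45,0.45,0.45,0.45,0.45,0.45,0.45]}'
python3 -m crank '{"dp":[[0,0,0],[0,0,0],[0,0,0],[0,0,0],[0,0,0],[0,0,0]],"roll":[-0.95,-0.95,-0.95,-0.95,-0.95,0],"hand":[0.45,0.45,0.45,0.45,0.45,0.45]}'
python3 -c "
from h import *
togo([.515,.029,.2],4.1)"
```

```text
clock: 13.4
position: [0.5021, -0.3441, 0.1916]
orientation: [-2.762, -1.489, 0.002]
ft_force: [0.4, -0.1, -0.1]
gripper_width: 0.0383
finger_force: 0.0
clock: 14.15
position: [0.5022, -0.3442, 0.192]
orientation: [-2.134, -2.301, -0.0]
ft_force: [0.5, -0.2, -0.2]
gripper_width: 0.0384
finger_force: 0.0
dp now-frame mm [371.2  40.8  -7.2] roll units 0.03 tooly yaw 4.3 q6 -0.86
```

```bash
python3 -m crank '{"dp":[[40,5,-5],[50,5,0],[50,5,0],[50,5,0],[50,5,0],[50,5,0],[50,5,0],[31,6,0]],"roll":[0,0,0,0,0,0,0,0],"hand":[0.45,0.45,0.45,0.45,0.45,0.45,0.45,0.45]}'
python3 -m crank '{"dp":[[0,0,0]],"roll":[0],"hand":[0.45]}'
python3 - <<'E'
from h import *
w=grab("wrist","w3")
o=blobs(w,(7,150,60),(18,255,255),20); print("or",[(b[0],b[1],axes(b[2],w,.089)) for b in o[:2]])
togo([.515,.029,.062],4.1)
E
```

```text
clock: 15.15
position: [0.5145, 0.0304, 0.1979]
orientation: [-2.135, -2.303, 0.001]
ft_force: [-0.1, 0.6, -0.1]
gripper_width: 0.0384
finger_force: 0.0
clock: 15.28
position: [0.5147, 0.0299, 0.198]
orientation: [-2.132, -2.306, 0.001]
ft_force: [0.5, -0.6, 1.2]
gripper_width: 0.038
finger_force: 0.0
or [(692.0, array([277.33236994, 192.76011561]), (array([0.51399359, 0.0382608 ]), -85.43765211105347, (41.43693542480469, 10.110589027404785))), (36.0, array([273.97222222, 235.38888889]), (array([0.51344098, 0.00538001]), 59.078857421875, (6.689574718475342, 4.991654872894287)))]
dp now-frame mm [  0.3   0.3 136.1] roll units 0.04 tooly yaw 4.4 q6 -0.24
```

View pics/w3.png

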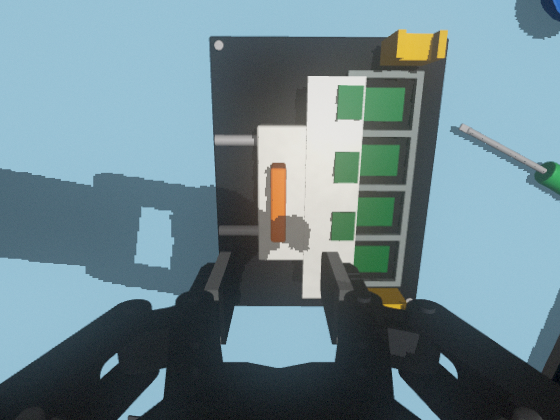

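The tab is centred under the gripper at (278,203).

```bash
python3 -m crank '{"dp":[[0,0,30],[0,0,35],[0,0,35],[0,0,25],[0,0,8],[0,0,0]],"roll":[0,0,0,0,0,0],"hand":[0.45,0.45,0.45,0.45,0.45,0.45]}' 60
python3 -m crank '{"dp":[[0,0,0],[0,0,0],[0,0,0],[0,0,0],[0,0,0]],"roll":[0,0,0,0,0],"hand":[0,0,0,0,0]}'
python3 -m crank '{"dp":[[0,-4,0],[0,-6,0],[0,-6,0],[0,-6,0],[0,-6,0],[0,0,0]],"roll":[0,0,0,0,0,0],"hand":[0,0,0,0,0,0]}'
```

```text
clock: 16.08
position: [0.5153, 0.0275, 0.0657]
orientation: [-2.136, -2.303, 0.001]
ft_force: [1.1, -0.2, -0.3]
gripper_width: 0.0384
finger_force: 0.0
clock: 16.7
position: [0.5164, 0.0279, 0.0672]
orientation: [2.133, 2.303, 0.002]
ft_force: [-1.4, -1.2, 5.2]
gripper_width: 0.0106
finger_force: 59.8
clock: 17.45
position: [0.4881, 0.0258, 0.0672]
orientation: [2.133, 2.303, 0.002]
ft_force: [-0.8, -2.0, 7.6]
gripper_width: 0.011
finger_force: 60.2
```

```bash
python3 -m crank '{"dp":[[0,-4,0],[0,-4,0],[0,0,0]],"roll":[0,0,0],"hand":[0,0,0]}'
python3 -m crank '{"dp":[[0,-3,0],[0,0,0]],"roll":[0,0],"hand":[0,0]}'
python3 -m crank '{"dp":[[0,-3,0],[0,0,0]],"roll":[0,0],"hand":[0,0]}'
```

```text
clock: 17.82
position: [0.4803, 0.0252, 0.0672]
orientation: [2.133, 2.303, 0.002]
ft_force: [-1.3, -0.7, 8.0]
gripper_width: 0.0106
finger_force: 60.3
clock: 18.08
position: [0.4774, 0.025, 0.0672]
orientation: [2.133, 2.303, 0.002]
ft_force: [-1.7, -2.0, 6.4]
gripper_width: 0.0107
finger_force: 60.2
clock: 18.32
position: [0.4744, 0.0248, 0.0672]
orientation: [2.133, 2.303, 0.002]
ft_force: [-0.6, -0.9, 8.7]
gripper_width: 0.0106
finger_force: 60.2
```

```bash
python3 -m crank '{"dp":[[0,-2,0],[0,-1,0],[0,0,0]],"roll":[0,0,0],"hand":[0,0,0]}'
python3 -m crank '{"dp":[[0,-2,0],[0,0,0]],"roll":[0,0],"hand":[0,0]}'
python3 -m crank '{"dp":[[0,-2,0],[0,0,0]],"roll":[0,0],"hand":[0,0]}'
```

```text
clock: 18.7
position: [0.4737, 0.0247, 0.0672]
orientation: [2.131, 2.299, 0.01]
ft_force: [10.9, 1.0, -1.3]
gripper_width: 0.0107
finger_force: 59.1
clock: 18.95
position: [0.4736, 0.0247, 0.0673]
orientation: [2.129, 2.296, 0.016]
ft_force: [21.2, 4.3, -10.8]
gripper_width: 0.0107
finger_force: 58.9
clock: 19.2
position: [0.4736, 0.0246, 0.0674]
orientation: [2.127, 2.292, 0.023]
ft_force: [31.5, 5.4, -21.2]
gripper_width: 0.011
finger_force: 58.7
```

Stop reached. I'll unload, release and lift, then look at the empty pockets.

```bash
python3 -m crank '{"dp":[[0,3,0],[0,2,0],[0,0,0],[0,0,0],[0,0,0]],"roll":[0,0,0,0,0],"hand":[0,0,0.2,0.45,0.45]}'
python3 -m crank '{"dp":[[0,0,-20],[0,0,-40],[0,0,-40],[0,0,-40],[0,15,-30],[0,40,0],[-20,40,0],[-20,0,0]],"roll":[0,0,0,0,0,0,0,0],"hand":[0.45,0.45,0.45,0.45,0.45,0.45,0.45,0.45]}' 
python3 -m crank '{"dp":[[0,0,0]],"roll":[0],"hand":[0.45]}'
python3 - <<'E'
from h import *
w=grab("wrist","w4"); print(manip.get_state()["position"])
for b in blobs(w,(45,80,25),(85,255,255),100)[:6]: print(b[0],b[1].round(1),onz(w,[b[1]],.012).round(4),axes(b[2],w,.012))
o=blobs(w,(7,150,60),(18,255,255),20); print("or",[(b[0],b[1],axes(b[2],w,.089)) for b in o[:2]])
E
```

```text
clock: 19.82
position: [0.4706, 0.025, 0.0652]
orientation: [-2.134, -2.304, 0.001]
ft_force: [1.1, -0.1, 0.4]
gripper_width: 0.0384
finger_force: 0.0
clock: 20.82
position: [0.5703, -0.0082, 0.2348]
orientation: [-2.133, -2.305, 0.001]
ft_force: [-0.1, -0.2, 0.1]
gripper_width: 0.0387
finger_force: 0.0
clock: 20.95
position: [0.5685, -0.0087, 0.2351]
orientation: [-2.136, -2.302, 0.001]
ft_force: [-0.7, -0.3, -0.3]
gripper_width: 0.0382
finger_force: 0.0
[ 0.56827958 -0.00794753  0.23529612]
2062.0 [520.8 146. ] [[0.826  0.0464]] (array([0.82739111, 0.0454762 ]), -20.913253784179688, (105.78718566894531, 26.151918411254883))
1315.0 [323.6  60.2] [[0.6049 0.1141]] (array([0.60505469, 0.11410904]), 4.457156181335449, (41.96121597290039, 29.802709579467773))
1206.0 [321.9 113.9] [[0.6089 0.0623]] (array([0.60923694, 0.06207607]), 4.424714088439941, (42.57710647583008, 30.134138107299805))
1090.0 [320.2 163.9] [[0.6128 0.0103]] (array([0.61279065, 0.0100601 ]), 4.396046161651611, (42.04795455932617, 30.33917999267578))
979.0 [318.6 210. ] [[ 0.6166 -0.0413]] (array([ 0.61673743, -0.04150837]), 4.372289657592773, (42.49934768676758, 30.365215301513672))
679.0 [238.6  51.9] [[0.5198 0.1153]] (array([0.5196167 , 0.11506976]), -84.6988115310669, (28.63382339477539, 22.173641204833984))
or [(394.0, array([171.65736041, 161.78172589]), (array([0.4760069 , 0.01502091]), -84.77965545654297, (35.42390060424805, 9.937674522399902)))]
```

View pics/w4.png

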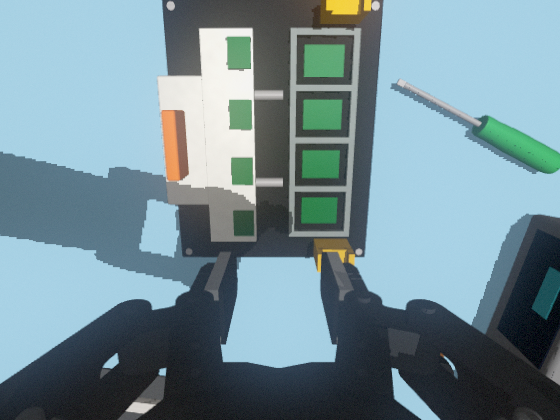

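The four empty pockets are at about (324,60), (322,114), (320,164) and (319,210), and the carriage is clear of them. Next I'll look at the modules.

```bash
python3 - <<'E'
from h import *
w=viewer.grab_frame("wrist")
for r in (60,114,164): print(r, w["img"][r,286:364].mean(1).astype(int).tolist())
togo([.50,.32,.24],4.3)
E
```

```text
60 [73, 73, 73, 61, 112, 174, 174, 174, 177, 171, 140, 73, 73, 70, 73, 72, 70, 80, 107, 127, 126, 126, 124, 125, 125, 125, 125, 125, 126, 129, 124, 127, 126, 127, 127, 129, 126, 130, 128, 130, 127, 129, 128, 126, 128, 127, 128, 128, 130, 127, 129, 127, 127, 128, 129, 128, 130, 123, 102, 80, 77, 77, 75, 74, 72, 69, 83, 148, 177, 178, 177, 176, 169, 130, 78, 83, 81, 77]
114 [70, 74, 70, 80, 153, 171, 171, 171, 169, 165, 69, 66, 69, 67, 70, 62, 58, 95, 116, 116, 116, 115, 115, 117, 117, 114, 116, 114, 114, 114, 115, 114, 114, 116, 116, 117, 115, 117, 116, 117, 116, 117, 118, 116, 117, 115, 116, 117, 117, 117, 119, 118, 117, 118, 117, 108, 72, 72, 74, 75, 72, 68, 58, 74, 127, 172, 172, 172, 173, 160, 117, 75, 77, 75, 78, 80, 79, 78]
164 [59, 65, 61, 95, 165, 164, 164, 164, 159, 80, 60, 63, 58, 55, 56, 61, 74, 96, 97, 98, 96, 95, 99, 97, 99, 97, 99, 97, 99, 96, 98, 99, 96, 100, 99, 96, 97, 99, 96, 99, 97, 95, 99, 96, 100, 100, 99, 97, 98, 99, 100, 98, 96, 69, 64, 65, 65, 66, 64, 64, 62, 114, 167, 165, 166, 169, 158, 104, 75, 74, 71, 75, 74, 74, 72, 78, 73, 76]
dp now-frame mm [331.8 -43.1  -4.2] roll units 0.01 tooly yaw 4.4 q6 -0.29
```

```bash
python3 - <<'E'
from h import *
w=viewer.grab_frame("wrist")
for r,a,b in ((60,290.3,359.3),(114,289.6,355.8),(164,289,353)): p=onz(w,[(a,r),(b,r)],.018); print(r,p.mean(0), np.linalg.norm(p[1]-p[0]))
E
python3 -m crank '{"dp":[[30,-4,0],[45,-6,0],[45,-6,0],[45,-6,0],[45,-6,0],[45,-6,0],[45,-6,0],[32,-3,0]],"roll":[0,0,0,0,0,0,0,0],"hand":[1,1,1,1,1,1,1,1]}'
python3 -m crank '{"dp":[[0,0,0]],"roll":[0],"hand":[1]}'
python3 - <<'E'
from h import *
w=grab("wrist","w5"); print(manip.get_state()["position"])
h=cv2.cvtColor(w["img"],cv2.COLOR_BGR2HSV)
for b in blobs(w,(0,0,120),(179,40,255),150)[:6]: print(b[0],b[1].round(1),onz(w,[b[1]],.03).round(4),axes(b[2],w,.03))
E
```

```text
60 [0.60526881 0.11471017] 0.06799215730676078
114 [0.60889026 0.0634201 ] 0.06782886097452305
164 [0.6128103  0.01221746] 0.06815032549248673
clock: 22.1
position: [0.4992, 0.3221, 0.2361]
orientation: [-2.132, -2.307, -0.001]
ft_force: [0.7, -0.2, -0.4]
gripper_width: 0.0853
finger_force: 0.0
clock: 22.22
position: [0.4993, 0.3219, 0.236]
orientation: [-2.13, -2.309, -0.0]
ft_force: [-0.6, -0.5, -0.1]
gripper_width: 0.0853
finger_force: 0.0
[0.49982111 0.32073164 0.23594048]
1678.0 [344.1 129.1] [[0.5615 0.3802]] (array([0.56155096, 0.37951678]), 2.1242949962615967, (55.54514694213867, 40.421810150146484))
600.0 [231.3 186.9] [[0.4514 0.3118]] (array([0.44827002, 0.31542871]), -18.457107543945312, (56.90363311767578, 26.934682846069336))
348.0 [273.3 359.4] [[0.512  0.0996]] (array([0.51542889, 0.09743602]), 4.69411039352417, (49.584041595458984, 17.80008316040039))
219.0 [366.3 360.5] [[0.6263 0.107 ]] (array([0.62339899, 0.11340138]), 74.01263427734375, (60.73992919921875, 40.50017166137695))
208.0 [328.1 339.2] [[0.5755 0.1341]] (array([0.58371191, 0.1259914 ]), -86.9386773109436, (50.32827377319336, 30.041200637817383))
```

View pics/w5.png

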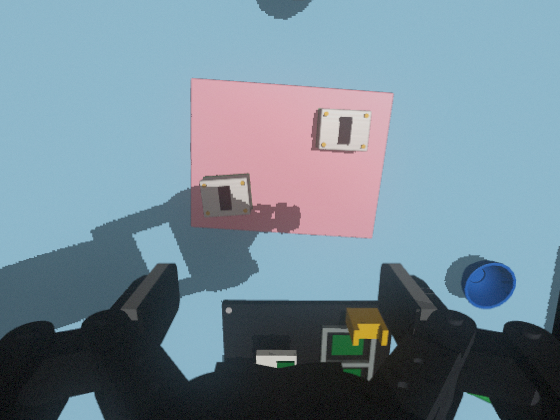

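Modules are at (345,130) and (227,198) on the pink pad. I'll use the black connectors and the gold screws for exact poses.

```bash
python3 - <<'E'
from h import *
w=grab("wrist")
for (x0,y0,x1,y1) in ((312,100,375,156),(196,170,256,222)):
    g=dict(w); g["img"]=np.full_like(w["img"],255); g["img"][y0:y1,x0:x1]=w["img"][y0:y1,x0:x1]
    for b in blobs(g,(0,0,0),(179,255,75),40)[:2]: print("dark",b[0],b[1].round(1),onz(w,[b[1]],.031).round(4),axes(b[2],w,.031))
    s=blobs(g,(10,80,60),(32,255,255),2)[:5]; p=[onz(w,[b[1]],.03)[0] for b in s]
    for b,q in zip(s,p): print("  screw",b[0],b[1].round(1),q.round(4))
    if len(p)>=4: print(cv2.minAreaRect((np.array(p[:4])*1000).astype(np.float32)), np.mean(p[:4],0))
    cv2.imwrite(f"pics/m{x0}.png",w["img"][y0:y1,x0:x1])
a=[cv2.resize(cv2.imread(f"pics/m{x}.png"),(380,340),interpolation=cv2.INTER_CUBIC) for x in (312,196)]
cv2.imwrite("pics/m.png",np.hstack(a))
E
```

```text
screw 15.0 [365.6 113.6] [0.5813 0.3955]
  screw 14.0 [325.2 111.9] [0.5412 0.3937]
  screw 13.0 [322.5 142.8] [0.5419 0.3635]
  screw 12.0 [362.5 144.5] [0.5827 0.3652]
((561.6920776367188, 379.4919738769531), (40.76516342163086, 30.29090118408203), 2.3389458656311035) [0.56179536 0.37948024]
dark 256.0 [224. 197.] [[0.4448 0.2993]] (array([0.44473035, 0.29926089]), -82.11837768554688, (25.615371704101562, 11.82509708404541))
  screw 11.0 [244.4 209.1] [0.4668 0.2875]
  screw 11.0 [203.4 183.9] [0.4225 0.3115]
  screw 11.0 [241.6 181.4] [0.4624 0.3174]
  screw 9.0 [207.1 211.7] [0.4271 0.2814]
((444.6489562988281, 299.3958435058594), (40.28871536254883, 30.37945556640625), 8.41556453704834) [0.44467966 0.2994456 ]
```

View pics/m.png

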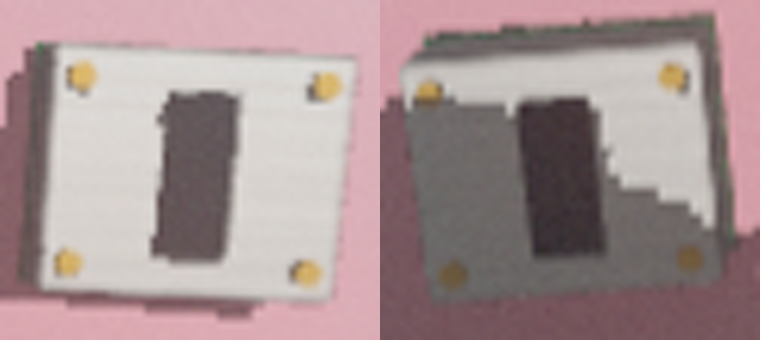

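```bash
python3 -c "
from h import *
togo([.561,.3795,.013],2.4)"
python3 -m crank '{"dp":[[0,0,0]],"roll":[0.25],"hand":[1]}'
python3 -c "
from h import *
togo([.561,.3795,.013],2.4)"
```

```text
dp now-frame mm [ 54.7  65.2 222.9] roll units 0.26 tooly yaw 4.5 q6 0.3
clock: 22.45
position: [0.5009, 0.3191, 0.2359]
orientation: [2.178, 2.264, -0.0]
ft_force: [0.1, 0.1, -0.4]
gripper_width: 0.0853
finger_force: 0.0
dp now-frame mm [ 58.   62.4 222.9] roll units -0.02 tooly yaw 2.2 q6 0.34
```

```bash
python3 -m crank '{"dp":[[29,31,0],[29,31,40],[0,0,45],[0,0,45],[0,0,40],[0,0,30],[0,0,0]],"roll":[0,0,0,0,0,0,0],"hand":[1,1,1,1,1,1,1]}'
python3 -c "
from h import *
P=[]
for i in range(4): P.append(manip.get_state()['position']); viewer.grab_frame('top')
print(np.mean(P,0),np.std(P,0))
togo([.561,.3795,.013],2.4)"
```

```text
clock: 23.32
position: [0.5586, 0.3785, 0.0327]
orientation: [-2.175, -2.263, 0.009]
ft_force: [1.0, -1.2, 1.0]
gripper_width: 0.0853
finger_force: 0.0
[0.56049687 0.37968947 0.03567439] [0.00122504 0.00078807 0.00194189]
dp now-frame mm [-1.3 -1.1 25.2] roll units -0.01 tooly yaw 2.4 q6 0.39
```

```bash
python3 -m crank '{"dp":[[0,0,12],[0,0,11],[0,0,0],[0,0,0],[0,0,0],[0,0,0],[0,0,0],[0,0,0]],"roll":[0,0,0,0,0,0,0,0],"hand":[1,1,1,0,0,0,0,0]}' 35
python3 -c "
from h import *
P=[]
for i in range(4): P.append(manip.get_state()['position']); viewer.grab_frame('top')
print(np.mean(P,0))"
python3 -m crank '{"dp":[[0,0,-10],[0,0,-25],[0,0,-35],[0,0,-35],[0,0,-35],[0,0,0]],"roll":[0,0,0,0.2,0,0],"hand":[0,0,0,0,0,0]}'
python3 -c "
from h import *
togo([.609,.0625,.15],4.3)"
```

```text
clock: 24.52
position: [0.5608, 0.3807, 0.0134]
orientation: [2.174, 2.267, 0.002]
ft_force: [0.5, -0.3, 2.4]
gripper_width: 0.0495
finger_force: 38.8
[0.56083982 0.38073823 0.01337611]
clock: 25.48
position: [0.562, 0.3813, 0.1565]
orientation: [2.204, 2.235, 0.009]
ft_force: [-0.6, -0.2, -1.7]
gripper_width: 0.0493
finger_force: 38.5
dp now-frame mm [-319.4   42.5    5.9] roll units -0.44 tooly yaw 0.8 q6 0.42
```

```bash
python3 -m crank '{"dp":[[0,0,0],[0,0,0]],"roll":[-0.44,0],"hand":[0,0]}'
python3 -c "
from h import *
togo([.609,.063,.15],4.3)"
```

```text
clock: 25.72
position: [0.5592, 0.3799, 0.1505]
orientation: [-2.136, -2.302, 0.005]
ft_force: [-0.0, 0.1, -1.3]
gripper_width: 0.0493
finger_force: 38.5
dp now-frame mm [-319.8   26.     0.8] roll units -0.0 tooly yaw 4.3 q6 0.35
```

```bash
python3 -m crank '{"dp":[[-25,2,0],[-45,4,0],[-45,4,0],[-45,4,0],[-45,4,0],[-45,3,0],[-45,3,0],[-25,1,0]],"roll":[0,0,0,0,0,0,0,0],"hand":[0,0,0,0,0,0,0,0]}'
python3 -m crank '{"dp":[[0,0,30],[0,0,35],[0,0,25],[0,0,0]],"roll":[0,0,0,0],"hand":[0,0,0,0]}'
python3 - <<'E'
from h import *
w=grab("wrist","w6")
P=[manip.get_state()['position']]
for i in range(4): viewer.grab_frame('top');P.append(manip.get_state()['position'])
print(np.mean(P,0)); togo([.609,.063,.021],4.3)
E
```

```text
clock: 26.72
position: [0.6089, 0.06, 0.152]
orientation: [-2.14, -2.299, 0.002]
ft_force: [-0.0, 0.3, -0.3]
gripper_width: 0.0496
finger_force: 38.4
clock: 27.22
position: [0.6068, 0.0624, 0.0598]
orientation: [-2.134, -2.298, 0.007]
ft_force: [0.6, 0.1, -1.9]
gripper_width: 0.0493
finger_force: 38.3
[0.60980828 0.06277605 0.0635818 ]
dp now-frame mm [ 0.1 -1.6 43.4] roll units 0.0 tooly yaw 4.3 q6 -0.16
```

View pics/w6.png

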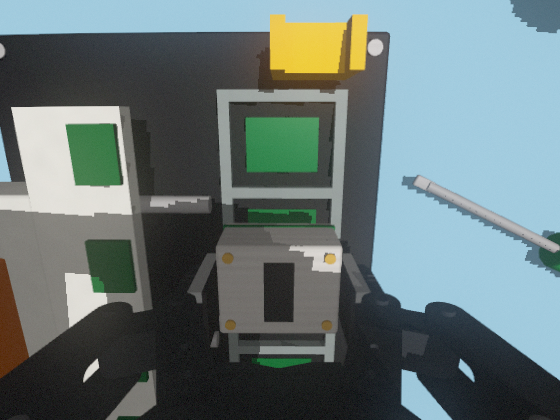

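The module is held over bay 2; its screws are at (228,258), (330,259), (231,325) and (327,324). I'll check the offset numerically.

```bash
python3 - <<'E'
from h import *
w=grab("wrist")
p=onz(w,[(228,258),(330,259),(231,325),(327,324)],.084); print(p.mean(0),np.linalg.norm(p[1]-p[0]),np.linalg.norm(p[2]-p[0]),np.degrees(np.arctan2(*(p[1]-p[0])[::-1])))
b=[b for b in blobs(w,(45,80,25),(85,255,255),1500) if 200<b[1][0]<350][0]; print(b[1],onz(w,[b[1]],.012), "expected bay1 .605,.1141")
E
```

```text
[0.61165782 0.06201895] 0.03989315663189261 0.030306168486506583 3.6758424431777703
[273.91393971 143.97062613] [[0.60505006 0.11439638]] expected bay1 .605,.1141
```

```bash
python3 -m crank '{"dp":[[0,-1.6,15],[0,0,15],[0,0,8],[0,0,0]],"roll":[0,0,0,0],"hand":[0,0,0,0]}'
python3 -m crank '{"dp":[[0,0,2],[0,0,2],[0,0,0],[0,0,0]],"roll":[0,0,0,0],"hand":[0,0,0,0]}'
python3 - <<'E'
from h import *
P=[manip.get_state()['position']];F=[manip.get_state()['ft_force']]
for i in range(5): viewer.grab_frame('top');s=manip.get_state();P.append(s['position']);F.append(s['ft_force'])
print(np.mean(P,0),np.mean(F,0))
E
```

```text
clock: 28.02
position: [0.6069, 0.0633, 0.0234]
orientation: [-2.135, -2.302, 0.002]
ft_force: [0.2, -0.3, -1.5]
gripper_width: 0.0492
finger_force: 38.4
clock: 28.52
position: [0.6084, 0.0631, 0.0214]
orientation: [2.135, 2.303, 0.001]
ft_force: [0.3, -0.4, 1.2]
gripper_width: 0.0493
finger_force: 38.7
[0.60836726 0.0631366  0.0213718 ] [8.13241990e-04 1.77457485e-01 2.53964033e+00]
```

Floor contact at the expected height, so I'll release and go up.

```bash
python3 -m crank '{"dp":[[0,0,0],[0,0,0],[0,0,0],[0,0,-10],[0,0,-30],[0,0,-40],[0,0,-50],[0,0,-40]],"roll":[0,0,0,0,0,0,0,0],"hand":[0.65,0.7,0.75,0.75,0.75,0.75,0.75,0.75]}'
python3 - <<'E'
from h import *
w=grab("wrist"); t=grab("top"); s=grab("scene")
s_=blobs(w,(14,110,60),(30,255,255),4); print([(b[0],b[1].round(0).tolist(),onz(w,[b[1]],.042)[0].round(4).tolist()) for b in s_[:8]])
cv2.imwrite("pics/p1.png",w["img"])
print("B?",onz(t,[np.array((211,435))/4.2+[140,185]],.034))
togo([.4453,.3004,.19],8.4)
E
```

```text
clock: 29.78
position: [0.6083, 0.0631, 0.1939]
orientation: [2.135, 2.302, 0.003]
ft_force: [1.5, 0.3, -0.7]
gripper_width: 0.064
finger_force: 0.0
[(1005.0, [288.0, 329.0], [0.6299, -0.076]), (995.0, [290.0, 79.0], [0.612, 0.1589]), (224.0, [316.0, 78.0], [0.633, 0.161]), (193.0, [108.0, 249.0], [0.454, -0.0022]), (100.0, [308.0, 344.0], [0.6517, -0.0927]), (12.0, [300.0, 210.0], [0.6298, 0.0486]), (12.0, [300.0, 178.0], [0.6278, 0.0785]), (11.0, [255.0, 177.0], [0.5882, 0.0759])]
B? [[0.44425478 0.29845693]]
dp now-frame mm [ 249.  -146.     3.5] roll units -0.51 tooly yaw 4.3 q6 -0.16
```

View pics/p1.png

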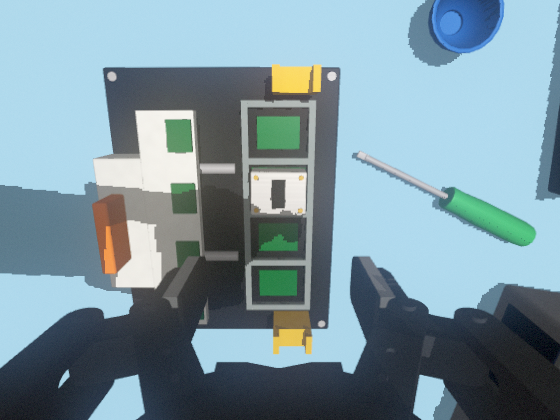

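The first module sits flat inside bay 2's walls, with its screws around (278,193). Next is module B.

```bash
python3 -m crank '{"dp":[[20,-12,0],[35,-20,0],[35,-20,0],[35,-20,0],[35,-20,0],[35,-20,0],[30,-20,0],[20,-14,0]],"roll":[0,0,0,0,0,0,0,0],"hand":[1,1,1,1,1,1,1,1]}'
python3 -m crank '{"dp":[[0,0,0],[0,0,0]],"roll":[-0.5,0],"hand":[1,1]}'
python3 - <<'E'
from h import *
w=grab("wrist")
s_=blobs(w,(10,80,60),(32,255,255),4)[:16]
for b in s_: print(b[0],b[1].round(1).tolist(),onz(w,[b[1]],.034)[0].round(4).tolist())
P=[]
for i in range(4): viewer.grab_frame('top');P.append(manip.get_state()['position'])
print(np.mean(P,0)); togo([.4453,.3004,.013],8.4)
E
```

```text
clock: 30.92
position: [0.4405, 0.2978, 0.1887]
orientation: [-2.133, -2.304, 0.006]
ft_force: [0.4, 0.0, -0.7]
gripper_width: 0.0852
finger_force: 0.0
clock: 31.18
position: [0.4418, 0.2969, 0.1891]
orientation: [-2.053, -2.376, 0.005]
ft_force: [0.0, 0.8, -0.4]
gripper_width: 0.0853
finger_force: 0.0
18.0 [259.9, 171.9] [0.4232, 0.3124]
17.0 [305.1, 171.6] [0.4626, 0.3185]
16.0 [260.5, 204.5] [0.4276, 0.2829]
15.0 [304.4, 204.6] [0.4671, 0.2886]
[0.44321915 0.29633825 0.1900673 ]
dp now-frame mm [  3.9   2.4 177.4] roll units -0.02 tooly yaw 8.3 q6 0.23
```

```bash
python3 -m crank '{"dp":[[4,2,30],[0,0,40],[0,0,40],[0,0,30],[0,0,20],[0,0,10],[0,0,0]],"roll":[0,0,0,0,0,0,0],"hand":[1,1,1,1,1,1,1]}'
python3 - <<'E'
from h import *
P=[]
for i in range(4): viewer.grab_frame('top');P.append(manip.get_state()['position'])
print(np.mean(P,0)); togo([.4451,.3004,.013],8.4)
E
```

```text
clock: 32.3
position: [0.445, 0.3005, 0.0205]
orientation: [-2.055, -2.376, 0.001]
ft_force: [0.3, -0.6, 0.1]
gripper_width: 0.0856
finger_force: 0.0
[0.44592288 0.30097971 0.02167253]
dp now-frame mm [-0.5 -1.   8.9] roll units -0.01 tooly yaw 8.3 q6 0.24
```

```bash
python3 -m crank '{"dp":[[0,0,8],[0,0,0],[0,0,0],[0,0,0],[0,0,0],[0,0,0],[0,0,0],[0,0,0]],"roll":[0,0,0,0,0,0,0,0],"hand":[1,1,0,0,0,0,0,0]}' 35
python3 -m crank '{"dp":[[0,0,-10],[0,0,-25],[0,0,-35],[0,0,-35],[0,0,-30],[0,0,0],[0,0,0]],"roll":[0,0,0,0,0,0.5,0],"hand":[0,0,0,0,0,0,0]}'
python3 - <<'E'
from h import *
P=[]
for i in range(4): viewer.grab_frame('top');P.append(manip.get_state()['position'])
print(np.mean(P,0)); togo([.6125,.0105,.15],4.3)
E
```

```text
clock: 33.5
position: [0.4455, 0.3009, 0.0131]
orientation: [2.054, 2.377, 0.001]
ft_force: [-0.0, -0.1, 2.8]
gripper_width: 0.0494
finger_force: 38.1
clock: 34.38
position: [0.4449, 0.3006, 0.1481]
orientation: [2.135, 2.304, 0.0]
ft_force: [0.4, 0.1, -0.9]
gripper_width: 0.0491
finger_force: 37.8
[0.44463019 0.30051844 0.14725281]
dp now-frame mm [-302.   145.3   -2.9] roll units 0.01 tooly yaw 4.4 q6 0.31
```

```bash
python3 -m crank '{"dp":[[-22,11,0],[-40,19,0],[-40,19,0],[-40,19,0],[-40,19,0],[-40,19,0],[-40,19,0],[-40,20,0]],"roll":[0,0,0,0,0,0,0,0],"hand":[0,0,0,0,0,0,0,0]}'
python3 -m crank '{"dp":[[0,0,0],[0,0,30],[0,0,35],[0,0,20],[0,0,0]],"roll":[0,0,0,0,0],"hand":[0,0,0,0,0]}'
python3 - <<'E'
from h import *
w=grab("wrist"); P=[]
for i in range(6): viewer.grab_frame('top');P.append(manip.get_state()['position'])
z=np.mean(P,0)[2]+.021; print(np.mean(P,0)); togo([.6125,.0105,.021],4.3)
for b in blobs(w,(10,80,60),(26,255,255),20)[:12]: print(b[0],b[1].round(1).tolist(),onz(w,[b[1]],z)[0].round(4).tolist())
E
```

```text
clock: 35.58
position: [0.6128, 0.0092, 0.1472]
orientation: [-2.135, -2.303, 0.001]
ft_force: [0.2, -0.1, 0.2]
gripper_width: 0.0491
finger_force: 37.7
clock: 36.2
position: [0.6109, 0.0113, 0.0609]
orientation: [-2.133, -2.302, 0.003]
ft_force: [-0.5, 0.0, -1.2]
gripper_width: 0.0493
finger_force: 37.6
[0.61352409 0.01051015 0.06426467]
dp now-frame mm [ 0.2 -0.9 43. ] roll units 0.0 tooly yaw 4.3 q6 -0.24
607.0 [297.9, 359.0] [0.6222, -0.0171]
174.0 [2.4, 260.0] [0.5052, 0.0181]
101.0 [227.0, 256.8] [0.5914, 0.0265]
99.0 [329.8, 257.0] [0.6298, 0.0294]
90.0 [230.0, 323.8] [0.5935, -0.0025]
85.0 [326.7, 323.8] [0.6321, 0.0006]
69.0 [325.1, 119.6] [0.6224, 0.0788]
69.0 [238.3, 118.8] [0.5934, 0.0769]
62.0 [239.6, 182.5] [0.5948, 0.0552]
61.0 [322.0, 183.6] [0.6238, 0.0571]
```

```bash
python3 -m crank '{"dp":[[-0.7,-0.7,15],[0,0,15],[0,0,8],[0,0,0]],"roll":[0,0,0,0],"hand":[0,0,0,0]}'
python3 -m crank '{"dp":[[0,0,2],[0,0,2],[0,0,0],[0,0,0]],"roll":[0,0,0,0],"hand":[0,0,0,0]}'
python3 - <<'E'
from h import *
P=[manip.get_state()['position']];F=[manip.get_state()['ft_force']]
for i in range(5): viewer.grab_frame('top');s=manip.get_state();P.append(s['position']);F.append(s['ft_force'])
print(np.mean(P,0),np.mean(F,0))
E
```

```text
clock: 37.05
position: [0.6109, 0.0099, 0.0233]
orientation: [-2.135, -2.302, 0.002]
ft_force: [0.3, 0.1, -1.1]
gripper_width: 0.0492
finger_force: 37.7
clock: 37.55
position: [0.6121, 0.0097, 0.0211]
orientation: [2.136, 2.303, 0.001]
ft_force: [0.5, 0.4, -0.5]
gripper_width: 0.0493
finger_force: 37.7
[0.61214747 0.00973233 0.02109923] [ 0.21696848  0.15800543 -0.08768233]
```

```bash
python3 -m crank '{"dp":[[0,0,0.5],[0,0,0],[0,0,0],[0,0,-10],[0,0,-30],[0,0,-40],[0,0,-50],[0,0,-40]],"roll":[0,0,0,0,0,0,0,0],"hand":[0,0.7,0.75,0.75,0.75,0.75,0.75,0.75]}'
python3 -m crank '{"dp":[[0,0,0],[0,0,0]],"roll":[0,0],"hand":[0.75,0.75]}'
python3 - <<'E'
from h import *
w=grab("wrist","w7"); t=grab("top","t7"); s=grab("scene","s7")
for b in blobs(w,(10,80,60),(32,255,255),4)[:16]: print(b[0],b[1].round(1).tolist(),onz(w,[b[1]],.042)[0].round(4).tolist())
a=lambda im,x,y,W,H,k: cv2.resize(im[y:y+H,x:x+W],None,fx=k,fy=k,interpolation=cv2.INTER_CUBIC)
cv2.imwrite("pics/c7.png",np.vstack([np.hstack([a(w["img"],190,60,200,150,2),a(s["img"],250,180,200,150,2)]),a(t["img"],140,185,267,100,3)[:, :800]])[:600])
E
```

```text
clock: 38.8
position: [0.6123, 0.0097, 0.1933]
orientation: [2.135, 2.302, 0.002]
ft_force: [-0.0, 0.0, 0.4]
gripper_width: 0.0643
finger_force: 0.0
clock: 39.05
position: [0.6114, 0.0098, 0.1898]
orientation: [-2.136, -2.303, 0.001]
ft_force: [-0.1, 1.0, 0.4]
gripper_width: 0.0639
finger_force: 0.0
1631.0 [297.6, 14.6] [0.616, 0.1523]
1416.0 [294.2, 286.0] [0.6338, -0.0786]
1222.0 [95.6, 170.3] [0.4523, 0.0189]
340.0 [112.4, 168.2] [0.4671, 0.0219]
36.0 [418.0, 392.2] [0.7765, -0.1945]
21.0 [303.9, 115.0] [0.6279, 0.0783]
20.0 [256.0, 177.9] [0.5916, 0.0227]
20.0 [256.0, 150.9] [0.5903, 0.0459]
18.0 [302.8, 151.5] [0.6298, 0.0484]
18.0 [255.8, 114.5] [0.5883, 0.0756]
17.0 [257.1, 210.6] [0.5943, -0.0067]
17.0 [302.1, 177.4] [0.6314, 0.0262]
17.0 [105.8, 131.2] [0.4633, 0.053]
15.0 [301.7, 210.7] [0.6338, -0.0038]
12.0 [113.1, 132.5] [0.4694, 0.0523]
10.0 [114.5, 140.5] [0.4702, 0.0457]
```

View pics/c7.png

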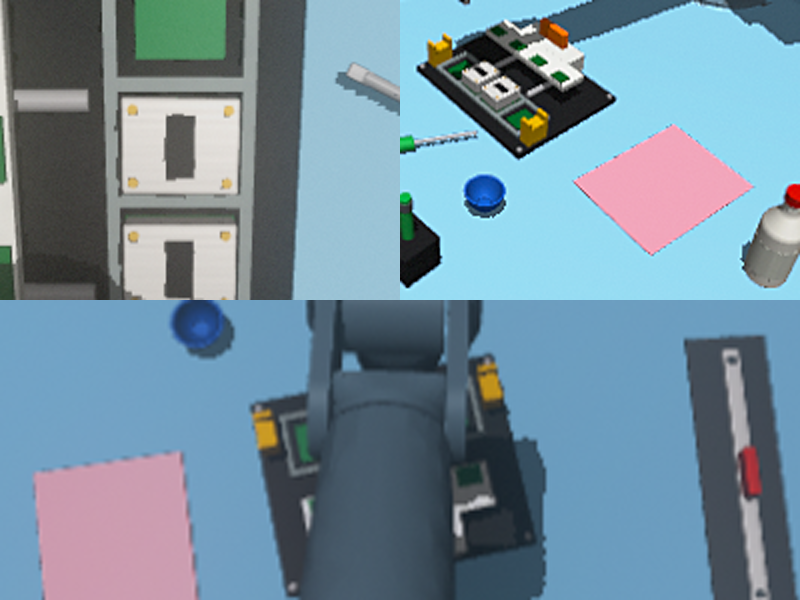

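Both modules are seated in bays 2 and 3 and the pink pad is empty. Now I'll fetch the bar.

```bash
python3 -m crank '{"dp":[[-25,-8,0],[-48,-18,0],[-48,-18,0],[-48,-18,0],[-48,-18,0],[-48,-18,0],[-48,-18,0],[-33,-18,0]],"roll":[0,0,0,0,0,0,0,0],"hand":[0.45,0.45,0.45,0.45,0.45,0.45,0.45,0.45]}'
python3 -m crank '{"dp":[[0,0,0],[0,0,0],[0,0,0],[0,0,0],[0,0,0],[0,0,0],[0,0,0],[0,0,0]],"roll":[0.95,0.95,0.95,0.95,0.95,0.95,0.95,0.95],"hand":[0.45,0.45,0.45,0.45,0.45,0.45,0.45,0.45]}'
python3 -m crank '{"dp":[[0,0,0],[0,0,0],[0,0,0],[0,0,0],[0,0,0],[0,0,0]],"roll":[0.95,0.95,0.95,0.95,0.9,0],"hand":[0.45,0.45,0.45,0.45,0.45,0.45]}'
python3 - <<'E'
from h import *
w=grab("wrist");P=[]
for i in range(4): viewer.grab_frame('top');P.append(manip.get_state()['position'])
for b in blobs(w,(0,150,60),(6,255,255),100)[:2]: print(b[0],b[1],axes(b[2],w,.044))
print(np.mean(P,0)); togo([.503,-.345,.0238],-94.1)
E
```

```text
clock: 40.2
position: [0.5031, -0.347, 0.1889]
orientation: [-2.136, -2.301, -0.0]
ft_force: [0.8, 0.4, 0.1]
gripper_width: 0.0385
finger_force: 0.0
clock: 41.2
position: [0.5038, -0.3449, 0.1888]
orientation: [-3.008, -0.899, 0.002]
ft_force: [-0.0, 0.0, 0.2]
gripper_width: 0.0384
finger_force: 0.0
clock: 41.95
position: [0.5038, -0.345, 0.189]
orientation: [-3.138, 0.11, 0.003]
ft_force: [-0.0, -0.4, -0.6]
gripper_width: 0.0385
finger_force: 0.0
660.0 [278.03333333 190.01363636] (array([ 0.50695392, -0.34546808]), -3.955108642578125, (43.67668151855469, 12.411456108093262))
[ 0.5041313  -0.34518384  0.18974711]
dp now-frame mm [-1.200e+00 -1.000e-01  1.662e+02] roll units 0.01 tooly yaw -94.0 q6 0.86
```

```bash
python3 -m crank '{"dp":[[-1,0,30],[0,0,40],[0,0,40],[0,0,30],[0,0,15],[0,0,8],[0,0,0]],"roll":[0,0,0,0,0,0,0],"hand":[0.45,0.45,0.45,0.45,0.45,0.45,0.45]}' 50
python3 -m crank '{"dp":[[0,0,2],[0,0,0],[0,0,0],[0,0,0],[0,0,0],[0,0,0]],"roll":[0,0,0,0,0,0],"hand":[0.45,0,0,0,0,0]}'
python3 -c "
from h import *
togo([.503,-.345,.0238],-94.1)"
```

```text
clock: 43.08
position: [0.5036, -0.3456, 0.0277]
orientation: [3.139, -0.112, 0.001]
ft_force: [0.1, 0.3, -0.3]
gripper_width: 0.0383
finger_force: 0.0
clock: 43.82
position: [0.5037, -0.3456, 0.0261]
orientation: [3.139, -0.112, 0.001]
ft_force: [-1.2, 1.4, 5.6]
gripper_width: 0.0128
finger_force: 49.7
dp now-frame mm [-0.7 -0.5  2.3] roll units 0.0 tooly yaw -94.1 q6 0.86
```

```bash
python3 -m crank '{"dp":[[0,0,-10],[0,0,-20],[0,0,-30],[0,0,-35],[0,0,-35],[0,0,-30],[0,0,-10],[0,0,0]],"roll":[0,0,0,0,0,0,0,0],"hand":[0,0,0,0,0,0,0,0]}'
python3 -m crank '{"dp":[[0,0,0],[0,0,0],[0,0,0],[0,0,0],[0,0,0],[0,0,0],[0,0,0],[0,0,0]],"roll":[-0.5,-0.9,-0.9,-0.9,-0.9,-0.9,-0.9,-0.9],"hand":[0,0,0,0,0,0,0,0]}'
python3 -m crank '{"dp":[[0,0,0],[0,0,0],[0,0,0],[0,0,0],[0,0,0],[0,0,0],[0,0,0],[0,0,0]],"roll":[-0.9,-0.9,-0.9,-0.9,-0.9,-0.7,-0.3,0],"hand":[0,0,0,0,0,0,0,0]}'
python3 -c "
from h import *
togo([.6262,.0378,.2],4.3)"
```

```text
clock: 44.82
position: [0.5034, -0.3453, 0.1958]
orientation: [3.139, -0.112, 0.001]
ft_force: [0.1, 1.0, -3.3]
gripper_width: 0.0131
finger_force: 48.9
clock: 45.82
position: [0.5024, -0.3444, 0.1929]
orientation: [-2.837, -1.34, 0.002]
ft_force: [0.2, -0.5, -2.7]
gripper_width: 0.0127
finger_force: 48.9
clock: 46.82
position: [0.5025, -0.3446, 0.1933]
orientation: [-2.135, -2.3, -0.0]
ft_force: [-0.5, 0.2, -3.2]
gripper_width: 0.0129
finger_force: 48.9
dp now-frame mm [372.1 151.9  -6.1] roll units -0.0 tooly yaw 4.3 q6 -0.86
```

```bash
python3 -m crank '{"dp":[[25,12,0],[50,20,0],[50,20,0],[50,20,0],[50,20,0],[50,20,0],[50,20,0],[47,20,0]],"roll":[0,0,0,0,0,0,0,0],"hand":[0,0,0,0,0,0,0,0]}'
python3 -m crank '{"dp":[[0,0,30],[0,0,35],[0,0,20],[0,0,0]],"roll":[0,0,0,0],"hand":[0,0,0,0]}'
python3 - <<'E'
from h import *
w=grab("wrist","w8");P=[]
for i in range(8): viewer.grab_frame('top');P.append(manip.get_state()['position'])
print(np.mean(P,0)); togo([.6262,.0378,.0671],4.3)
E
```

```text
clock: 47.82
position: [0.6266, 0.039, 0.1942]
orientation: [-2.136, -2.302, 0.002]
ft_force: [1.2, -0.9, -2.2]
gripper_width: 0.013
finger_force: 48.9
clock: 48.32
position: [0.6253, 0.0371, 0.108]
orientation: [-2.134, -2.3, 0.004]
ft_force: [-0.0, 0.1, -2.4]
gripper_width: 0.013
finger_force: 49.0
[0.62775743 0.03688879 0.1116944 ]
dp now-frame mm [ 0.8 -1.1 44. ] roll units 0.0 tooly yaw 4.3 q6 -0.2
```

View pics/w8.png

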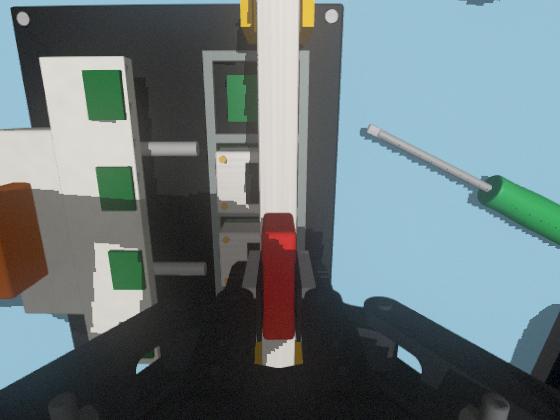

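The bar is over the supports, evenly between the cheeks (columns 242 to 314, bar 258 to 299), and the modules are in place below. I'll lower it.

```bash
python3 -m crank '{"dp":[[0.8,-0.8,12],[0,0,14],[0,0,10],[0,0,4],[0,0,0]],"roll":[0,0,0,0,0],"hand":[0,0,0,0,0]}'
python3 -m crank '{"dp":[[0,0,2],[0,0,1.5],[0,0,0],[0,0,0]],"roll":[0,0,0,0],"hand":[0,0,0,0]}'
python3 - <<'E'
from h import *
P=[manip.get_state()['position']];F=[manip.get_state()['ft_force']]
for i in range(5): viewer.grab_frame('top');s=manip.get_state();P.append(s['position']);F.append(s['ft_force'])
print(np.mean(P,0),np.mean(F,0))
E
```

```text
clock: 49.4
position: [0.6259, 0.0378, 0.0698]
orientation: [-2.136, -2.303, 0.001]
ft_force: [0.8, -0.2, -2.3]
gripper_width: 0.0132
finger_force: 49.1
clock: 49.9
position: [0.6263, 0.0378, 0.0671]
orientation: [2.136, 2.303, 0.001]
ft_force: [-0.0, -0.6, -2.5]
gripper_width: 0.013
finger_force: 49.1
[0.62626697 0.03783063 0.06708207] [ 0.19862578 -0.35562905 -1.76778518]
```

```bash
python3 -m crank '{"dp":[[0,0,0.7],[0,0,0.7],[0,0,0]],"roll":[0,0,0],"hand":[0,0,0]}'
python3 -m crank '{"dp":[[0,0,0],[0,0,0],[0,0,0],[0,0,-20],[0,0,-40],[0,0,-50],[0,0,-50],[0,0,0]],"roll":[0,0,0,0,0,0,0,0],"hand":[0.15,0.35,0.4,0.4,0.4,0.4,0.4,0.4]}'
python3 - <<'E'
from h import *
w=grab("wrist","w9")
for b in blobs(w,(0,150,60),(6,255,255),100)[:1]: print("red",b[0],b[1],axes(b[2],w,.085))
for b in blobs(w,(18,120,60),(34,255,255),30)[:6]: print("yel",b[0],b[1],onz(w,[b[1]],.057))
togo([.4748,.0248,.2],4.3)
E
```

```text
clock: 50.52
position: [0.6264, 0.0378, 0.067]
orientation: [2.136, 2.304, -0.0]
ft_force: [-3.6, 0.7, 8.4]
gripper_width: 0.0131
finger_force: 50.5
clock: 51.52
position: [0.6292, 0.0376, 0.233]
orientation: [2.129, 2.296, 0.011]
ft_force: [-0.6, 0.5, 0.4]
gripper_width: 0.0339
finger_force: 0.0
red 618.0 [272.71197411 188.63592233] (array([0.62680878, 0.04015461]), -85.83093786239624, (41.2944221496582, 12.502138137817383))
yel 298.0 [254.55369128  49.72147651] [[0.60235641 0.15670829]]
yel 268.0 [258.54477612 290.25373134] [[ 0.61974774 -0.07440677]]
yel 188.0 [288.36702128  48.91489362] [[0.63140111 0.15961734]]
yel 95.0 [285.67368421 297.81052632] [[ 0.6489052  -0.08135384]]
dp now-frame mm [  -1.3 -153.5   28.5] roll units 0.0 tooly yaw 4.3 q6 -0.2
```

The bar is seated. Now the tab.

```bash
python3 -m crank '{"dp":[[0,-20,0],[0,-40,0],[0,-40,0],[-1,-40,10],[0,-14,10],[0,0,0],[0,0,0]],"roll":[0,0,0,0,0,0,0],"hand":[0.45,0.45,0.45,0.45,0.45,0.45,0.45]}'
python3 - <<'E'
from h import *
w=grab("wrist");P=[]
for i in range(4): viewer.grab_frame('top');P.append(manip.get_state()['position'])
for b in blobs(w,(7,150,60),(18,255,255),100)[:2]: print("or",b[0],b[1],axes(b[2],w,.089))
print(np.mean(P,0)); togo([.474,.0248,.0655],4.3)
E
```

```text
clock: 52.45
position: [0.473, 0.0252, 0.2055]
orientation: [2.136, 2.304, 0.0]
ft_force: [-0.0, 0.2, -0.5]
gripper_width: 0.0383
finger_force: 0.0
or 637.0 [279.10047096 190.65463108] (array([0.47395184, 0.03469202]), -85.63523626327515, (41.6373405456543, 10.379254341125488))
[0.47319457 0.02520678 0.20570125]
dp now-frame mm [ -0.5   0.9 140.1] roll units 0.0 tooly yaw 4.3 q6 -0.26
```

```bash
python3 -m crank '{"dp":[[0,0.5,30],[0,0,40],[0,0,35],[0,0,25],[0,0,9],[0,0,0]],"roll":[0,0,0,0,0,0],"hand":[0.45,0.45,0.45,0.45,0.45,0.45]}' 60
python3 -m crank '{"dp":[[0,0,0],[0,0,0],[0,0,0],[0,0,0],[0,0,0]],"roll":[0,0,0,0,0],"hand":[0,0,0,0,0]}'
python3 -m crank '{"dp":[[0,4,0],[0,8,0],[0,8,0],[0,8,0],[0,8,0],[0,8,0],[0,4,0],[0,0,0]],"roll":[0,0,0,0,0,0,0,0],"hand":[0,0,0,0,0,0,0,0]}'
```

```text
clock: 53.45
position: [0.4732, 0.0253, 0.0664]
orientation: [-2.136, -2.303, 0.0]
ft_force: [1.1, 1.1, -0.5]
gripper_width: 0.0384
finger_force: 0.0
clock: 54.08
position: [0.4742, 0.0251, 0.0678]
orientation: [2.135, 2.302, 0.002]
ft_force: [-0.8, 0.0, 6.7]
gripper_width: 0.011
finger_force: 59.9
clock: 55.08
position: [0.5225, 0.0287, 0.0678]
orientation: [2.134, 2.301, 0.003]
ft_force: [0.7, -0.4, 5.5]
gripper_width: 0.0107
finger_force: 59.7
```

```bash
python3 -m crank '{"dp":[[0,3,0],[0,3,0],[0,3,0],[0,3,0],[0,2,0],[0,0,0]],"roll":[0,0,0,0,0,0],"hand":[0,0,0,0,0,0]}'
python3 -m crank '{"dp":[[0,2,0],[0,1,0],[0,0,0]],"roll":[0,0,0],"hand":[0,0,0]}'
```

```text
clock: 55.82
position: [0.5356, 0.0297, 0.0679]
orientation: [2.135, 2.303, 0.001]
ft_force: [-3.0, -0.1, 8.9]
gripper_width: 0.0107
finger_force: 60.1
clock: 56.2
position: [0.5386, 0.0299, 0.0679]
orientation: [2.135, 2.303, 0.001]
ft_force: [-2.3, -0.5, 8.2]
gripper_width: 0.0105
finger_force: 60.2
```

```bash
python3 -m crank '{"dp":[[0,2,0],[0,1,0],[0,0,0]],"roll":[0,0,0],"hand":[0,0,0]}'
python3 -m crank '{"dp":[[0,-2,0],[0,0,0],[0,0,0],[0,0,-20],[0,0,-40],[0,0,-50],[0,0,-40],[0,0,0]],"roll":[0,0,0,0,0,0,0,0],"hand":[0,0.3,0.45,0.45,0.45,0.45,0.45,0.45]}'
python3 - <<'E'
from h import *
w=grab("wrist","w10")
for b in blobs(w,(7,150,60),(18,255,255),100)[:1]: print("or",b[0],b[1],axes(b[2],w,.089))
for b in blobs(w,(0,150,60),(6,255,255),100)[:1]: print("red",b[0],b[1],axes(b[2],w,.085))
togo([.5,.0,.4],4.3)
E
```

```text
clock: 56.58
position: [0.5386, 0.0299, 0.0678]
orientation: [-2.132, -2.301, 0.009]
ft_force: [-16.5, -3.2, 19.8]
gripper_width: 0.0107
finger_force: 61.9
clock: 57.58
position: [0.5411, 0.03, 0.2203]
orientation: [2.132, 2.299, 0.007]
ft_force: [1.2, 0.2, -0.4]
gripper_width: 0.0379
finger_force: 0.0
or 679.0 [273.94403535 186.78350515] (array([0.5386427 , 0.03763786]), -85.75417423248291, (46.40817642211914, 10.124098777770996))
red 763.0 [377.11795544 195.90301442] (array([0.62612708, 0.03680323]), -86.15747833251953, (48.87358856201172, 12.461153030395508))
dp now-frame mm [ -27.3  -41.3 -182.5] roll units 0.0 tooly yaw 4.3 q6 -0.23
```

Carriage home (65 mm travel, solid stop). I'll retreat and check the result numerically.

```bash
python3 -m crank '{"dp":[[0,0,-30],[0,0,-40],[0,20,-30],[0,40,0],[0,20,0],[0,0,0],[0,0,0],[0,0,0]],"roll":[0,0,0,0,0,0,0,0],"hand":[0.45,0.45,0.45,0.45,0.45,0.45,0.45,0.45]}'
python3 - <<'E'
from h import *
w=grab("wrist","w11"); t=grab("top","t11"); s=grab("scene","s11")
for b in blobs(w,(0,150,60),(6,255,255),60)[:1]: print("red",b[1],axes(b[2],w,.085))
for b in blobs(w,(7,150,60),(18,255,255),60)[:1]: print("or",b[1],axes(b[2],w,.089))
for b in blobs(w,(10,80,60),(34,255,255),4)[:14]: print(b[0],b[1].round(0).tolist(),onz(w,[b[1]],.042)[0].round(4).tolist())
for b in blobs(s,(150,60,100),(179,200,255),100)[:2]: print("pink scene",b[0])
W=proj(w,[[*(np.array([.6109,.0362])+R.from_euler('z',4.3,degrees=True).as_matrix()[:2,:2]@[x,y]),.055] for x,y in ((15,140),(15,-140))] if 0 else [[.6262-.0105,.037+.1396,.055],[.6262+.0105,.037-.1396,.055]]); print("expected bar ends px",W)
h=cv2.cvtColor(w["img"],cv2.COLOR_BGR2HSV)
for (u,v) in W.astype(int): print(v,[int(x) for x in h[max(v-12,0):v+13:2,u,2]])
E
```

```text
clock: 58.62
position: [0.6179, 0.0363, 0.316]
orientation: [-2.136, -2.303, 0.001]
ft_force: [0.0, 0.2, 0.1]
gripper_width: 0.0384
finger_force: 0.0
red [285.03174603 192.68253968] (array([0.62773053, 0.0201076 ]), -85.52335834503174, (12.741232872009277, 10.20412540435791))
or [206.58823529 167.25386997] (array([0.53892242, 0.04179156]), -85.12994909286499, (37.86725616455078, 10.995445251464844))
775.0 [209.0, 175.0] [0.5328, 0.0245]
182.0 [273.0, 259.0] [0.62, -0.0831]
182.0 [272.0, 64.0] [0.6021, 0.1584]
126.0 [298.0, 63.0] [0.6319, 0.1612]
73.0 [295.0, 264.0] [0.6505, -0.0884]
24.0 [294.0, 250.0] [0.6476, -0.0671]
7.0 [294.0, 255.0] [0.6481, -0.0754]
pink scene 2970.0
expected bar ends px [[285.69568226  45.2057736 ]
 [284.25407882 277.72843619]]
45 [232, 232, 231, 232, 232, 232, 231, 237, 247, 247, 195, 156, 154]
277 [224, 131, 138, 141, 173, 221, 212, 230, 231, 231, 231, 230, 230]
```

```bash
python3 - <<'E'
from h import *
s=grab("scene","s12")
Rz=R.from_euler('z',4.3,degrees=True).as_matrix()[:2,:2]
for i,y in enumerate((.078,.026,-.026,-.078)):
    P=[[*(np.array([.6109,.0362])+Rz@[.0255,y+d]),z] for d in(-.012,0,.012) for z in(.024,.031)]
    uv=proj(s,P).round().astype(int); print("bay",i+1,uv.mean(0),[s["img"][v,u].tolist() for u,v in uv])
m=cv2.inRange(cv2.cvtColor(s["img"],cv2.COLOR_BGR2HSV),(0,0,130),(179,45,255)); print("white blobs on bench",[(int(cv2.contourArea(c)),cv2.boundingRect(c)) for c in cv2.findContours(m[180:330,150:450],0,2)[0] if cv2.contourArea(c)>25])
st=manip.get_state();print(st["clock"],st["ft_force"])
E
```

```text
bay 1 [303.66666667 239.        ] [[34, 33, 33], [77, 77, 71], [23, 54, 3], [15, 33, 4], [21, 41, 13], [13, 41, 0]]
bay 2 [293.33333333 230.        ] [[74, 91, 70], [101, 100, 103], [74, 83, 71], [104, 105, 107], [87, 94, 86], [102, 102, 104]]
bay 3 [283.33333333 221.83333333] [[69, 80, 65], [108, 108, 109], [62, 79, 54], [104, 104, 106], [104, 104, 107], [103, 105, 107]]
bay 4 [274.         213.83333333] [[53, 52, 47], [51, 61, 64], [27, 55, 10], [26, 22, 23], [17, 42, 0], [14, 42, 1]]
white blobs on bench [(476, (278, 103, 22, 41)), (1080, (6, 53, 56, 97)), (28, (119, 32, 41, 35)), (412, (146, 26, 32, 27)), (232, (114, 17, 58, 47)), (1193, (14, 4, 49, 49))]
58.825 [ 0.13156027 -0.22278775  0.03679381]
```

Bays 2 and 3 show module faces, bays 1 and 4 are empty, and nothing is loose on the bench. Handing in.

```bash
python3 -c "
from station import manip
print(manip.close_job())"
```

```text
the job is handed in; nothing more can be done
None
```

The job is handed in: both modules are seated in pockets 2 and 3, the bar is centred back on its supports, and the carriage is home after its full 65 mm of travel (the detent snap itself was not seen); the hand-in returned no verdict.

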